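# Refit the filter of a downdraft deburring box and hold its grate up

### The job

The cleaned filter of the downdraft deburring box has to go back: lift it out of the open carton (it has a blue tab to hold), lower it (do not drop it) into the slot in the top of the box until its blue cap sits flat on the deck, and let go of it. Then lift the box's hinged steel grate (it has a black T-grip) and hold it still at 60 degrees from shut, so that I can reach in and do up the clips that clamp the filter; the grate falls shut if let go, so finish still holding it there in the fingers. Do not disturb the parts bin, the toolholder or the hex key on the bench.

Things in the scene. Friction and masses are not known exactly. Their poses are not given: they have to be found in the camera images.
- box: Downdraft deburring box, grey steel, fixed: 270 (x) x 380 (y) x 135 (z) mm. Origin: centre of its underside; x points to its rear, y to its left. Its flat top (135 mm up) has, from right to left, the hinged bar grate, the filter slot and the fan deck with a round grille. On top only the T-grip, and the filter's tab once fitted, stand more than 10 mm high
- slot (a point): Centre of the filter slot's mouth, level with the top of the box (135 mm up, 85 mm left of the box's centre); axes as the box. The slot is long along x. Its flared mouth, about 210 x 30 mm, narrows 20 mm down to a channel 200 x 19 mm, deeper than the filter: the filter's cap comes to rest on the deck around the mouth
- filter: Filter cassette, 0.25 to 0.42 kg, loose, upright in the carton: aluminium-framed mesh panel 196 (x) x 16 (y) x 100 (z) mm; on it a blue cap 232 x 44 x 4 mm, and on the cap a blue upright tab 70 (x) x 12 (y) x 30 (z) mm. Origin: centre of the panel's lower edge; z up. The same either way round about z
- filter_tab (a point): Point to grip on the filter's blue tab: 125 mm above the filter's lower edge, 21 mm above the cap's upper face, 9 mm below the tab's top; tab 12 mm thick along the filter's y
- filter_cap (a point): Centre of the underside of the filter's cap, 100 mm above the filter's lower edge. It meets slot when the filter is fully home
- carton: Open cardboard carton that holds the filter, fixed: 240 (x) x 74 (y) x 75 (z) mm, flaps folded out along its long sides. Origin: centre of its underside. The filter stands loosely (a few mm) on its 4 mm floor, long side along the carton's x. It is left or right of the deburring box; the red bin is on the other side
- grate (a joint): Angle of the hinged steel grate, rad: 0 shut, flush with the box's top; grows as its front edge is lifted; 1.047 is 60 degrees; stop at 1.75. The grate is 199 mm from hinge to front edge, 236 mm wide, 4 mm thick, 0.35 to 0.7 kg, turns freely and falls shut
- grate_hinge (a point): Middle of the grate's hinge axis, level with the top of the box (135 mm up), 70 mm behind and 63 mm right of the box's centre; the hinge axis runs along the box's y
- grate_grip (a point): Centre of the black T-grip's crossbar: a round bar 22 mm in diameter, 44 mm long with flat ends, parallel to the hinge, on a 14 mm post. With the grate shut it is 170 mm in front of the hinge axis and 38 mm above the grate's top face (bar's top 184 mm above the bench); it swings with the grate about grate_hinge. Gripped by its flat ends it can pivot between the pads
- bin: Bystander: red parts bin with collets, 150 x 100 x 70 mm, loose; origin: centre of its underside
- toolholder: Bystander: steel taper toolholder standing flange-down near the robot, in front of the box, 63 mm diameter, 146 mm tall, loose; origin: centre of its underside
- hexkey: Bystander: T-handled hex key with a blue handle lying beyond the box, about 170 mm long, 20 mm high; origin: middle of its shaft, on the bench
Things that resemble listed ones, but are neither listed nor needed, are in the scene too. What is shaped like the filter but pink is not meant.

How it is judged:
On the way, in this order (a step that is already met when the one before it is completed fails the run):
1. the filter is fully home in the slot, its cap flat on the deck, and let go (z of filter_cap in the frame of slot between -0.003 and 0.003 m and horizontal distance between filter_cap and slot below 0.008 m and angle between filter's own z axis and vertical below 0.05 rad and angle between the x axis of filter and the x axis of box, either way round below 0.06 rad and contact force between filter and the fingers below 0.1 N), for 0.2 s.
2. then the grate is raised to 60 degrees in the fingers (value of joint grate between 0.95 and 1.145 rad and contact force between grate and the fingers above 0.5 N), for 0.2 s.
At the end, for the whole second after the job is handed in: The filter is fully home in the slot (cap within 3 mm of the deck, within 8 mm of centre, upright) and not touched; the grate stands still at 60 degrees, give or take 5.5 degrees, carried by the fingers (more than 0.5 N) and by no other loose thing; the program ends while holding it (all of step 1 and all of step 2 and velocity of joint grate between -0.05 and 0.05 rad/s and contact force between grate and filter below 0.1 N and contact force between grate and bin below 0.1 N and contact force between grate and toolholder below 0.1 N and contact force between grate and hexkey below 0.1 N and contact force between filter and the arm below 0.1 N); the arm keeps its last pose, push and grip.
It fails at once if the filter is dropped (linear speed of filter above 0.5 m/s and contact force between filter and the fingers below 0.05 N).
It fails at once if a bystander is pushed more than 30 mm or knocked over (distance of any of bin, toolholder, hexkey from where it was at the start of the episode above 0.03 m or angle between toolholder's own z axis and vertical above 0.5 rad).
It also fails if it takes over 72 s, if anything falls off the work surface, if the arm or the gripper's body presses on something with over 40 N, if the wrist force passes 120 N, or if a joint passes its speed limit or range.

### The arm

A 6-joint arm with a two-finger parallel gripper is mounted at the origin on the work surface. World frame = base frame: x ahead of the robot, y to its left, z up, the work surface at z = 0. Lengths are in m, angles in rad, forces in N, time in s.
With the tool pointing down it reaches from about 0.375 to 0.975 m from the base axis. Payload 3.8 kg.
Tool frame: the origin (TCP) lies midway between the tips of the shut fingers; the grasp point (between the pads) lies 19 mm behind it; z points along the fingers, y is the line along which they close (so a half turn about z gives the same grasp; the last joint's range is limited). The gripper opens to 88 mm and grips with 3 to 60 N. Pads are 18 mm wide; open, the fingers measure 123 mm over their backs; the gripper's body (75 mm by 187 mm) begins 45 mm behind the grasp point.
Start: joints at [1.101, 0.264, 1.604, -0, 1.274, -0.037], TCP at [0.283, 0.613, 0.239] pointing down, gripper open.
Joint ranges: [-2.63, 2.63], [-0.94, 2.18], [0.31, 2.57], [-1.31, 4.45], [0, 2.66], [-2.55, 2.55]. Speed limits (rad/s): [2.57, 2.57, 3.14, 3.14, 3.14, 3.14].

### API

Orientations are given as a rotation vector (axis times angle).
In Python, from cell import bot gives the robot as it stands.
- The arm moves only by the tool send_rows, never from a script. Its arguments are lists of equal length, an entry for each row: "hand": the finger opening in m, from 0 to 0.0881; "travel": the shift along the tool's x, y, z in m, a list of three; "delta_rot": the turn, a rotation vector about the tool's x, y, z in rad, a list of three. A call has 1 to 10 rows; each row shifts and turns the commanded pose from where the row before left it, along the tool's axes as they then stand; what a row does not reach is not made up. A row lasts 1/10 s, in which the tool goes at most 50 mm and 8.59 degrees, less where a joint would pass 70% of its speed; a pose out of reach is approached as far as the arm can. A call with a gripper value outside its range is refused whole. The fingers move at their own pace and stop on an object; "squeeze" is the grip in N (left out, the last holds). Time passes only in rows, so rows that do not move let the fingers close. It gives the time, the measured TCP pose, the force, the opening and the grip force at its end, in the units of the state.
- bot.get_state(): the state, without advancing time (a new reading comes with each control period).
- bot.snapshot(name): name is "scene" or "side" or "wrist"; returns a dict with "pixels" (400x640x3 uint8, red, green, blue), "fx", "fy", "cx", "cy" (pixels), "extrinsics" (4x4, takes a point from camera to world coordinates). Camera axes: x right, y down, z forward; pixel columns grow to the right and rows downward; lengths in m; the calibration is good to about 2 mm. A picture is of the moment at which its call begins. There is no depth.
- bot.finish_job(): hands the job in; it is judged then, once.
The state is a dict: "t": time; "joints": joint angles; "qd": joint speeds; "effort": joint torques, N m; "ee_pos": TCP position; "tcp_rot": TCP orientation; "contact_force": force on the tool from outside, world axes, zero at the start; "moment": the same for the moment, N m; "finger_gap": finger opening in m; "gripper_force": force on a finger pad.
Only numpy, scipy, OpenCV 4.12 (cv2) and the standard library are available. Lean on these libraries where they do the work, as an engineer would, in place of code of your own. Each camera call takes 0.05 s, during which the arm holds its last target. There are 200 camera calls.

## Working session

There is one attempt and no reset: what is moved stays moved. The work goes in short steps, Python scripts to look and compute and a tool call to move; the robot and the scene stay as the last step left them, time stands still between calls to the robot, and variables do not carry over. Pictures are saved under pics/ and viewed, at most 10 in all, crops included, and the job is handed in when it is done.

Besides the shell and the picture viewer there is one more tool, called as a command line: name --argument value ..., lists and objects as JSON in quotes. send_rows: Moves the arm, as the interface text tells. Its arguments: {"type":"object","properties":{"hand":{"type":"array","items":{"type":"number"}},"travel":{"type":"array","items":{"type":"array","items":{"type":"number"}}},"delta_rot":{"type":"array","items":{"type":"array","items":{"type":"number"}}},"squeeze":{"type":"number"}},"required":["hand","travel","delta_rot"]}

```bash
mkdir -p pics; ls; python3 - <<'E'
from cell import bot
import cv2,numpy as np
for n in ("scene","side"):
    s=bot.snapshot(n); cv2.imwrite(f"pics/{n}0.png",s["pixels"][:,:,::-1]); np.savez(f"{n}0.npz",**s)
    print(n,s["fx"],s["fy"],s["cx"],s["cy"],np.round(s["extrinsics"],3).tolist())
print(bot.get_state())
E
```

```text
pics
scene 379.6480356666243 379.6480356666243 316.6520932893858 198.7864198073286 [[-0.883, 0.378, -0.279, 0.856], [0.47, 0.726, -0.503, 0.525], [0.012, -0.575, -0.818, 0.993], [0.0, 0.0, 0.0, 1.0]]
side 486.15700275559317 486.15700275559317 320.057720638263 202.2701040003544 [[-0.997, -0.064, 0.044, 0.509], [-0.077, 0.755, -0.651, 0.797], [0.008, -0.652, -0.758, 1.045], [0.0, 0.0, 0.0, 1.0]]
{'t': 0.1, 'joints': array([ 1.10111541e+00,  2.64649211e-01,  1.60521314e+00, -9.62425693e-06,
        1.27369372e+00, -3.69046008e-02]), 'qd': array([-0.00111581, -0.00054456, -0.00182264,  0.00062133,  0.00099859,
        0.00154229]), 'effort': array([-6.44208467e-04, -5.03613389e+01, -3.58072972e+01,  7.29518384e-02,
        2.33163172e-02, -3.13925636e-05]), 'ee_pos': array([0.28281255, 0.61220356, 0.2375449 ]), 'tcp_rot': array([-6.74402321e-01, -3.06785621e+00,  2.98888427e-03]), 'contact_force': array([ 0.44424165, -0.31052611,  0.63018025]), 'moment': array([-0.06468301,  0.05571141,  0.02898247]), 'gripper_force': 0.0, 'finger_gap': 0.08819520545839044}
```

View pics/scene0.png

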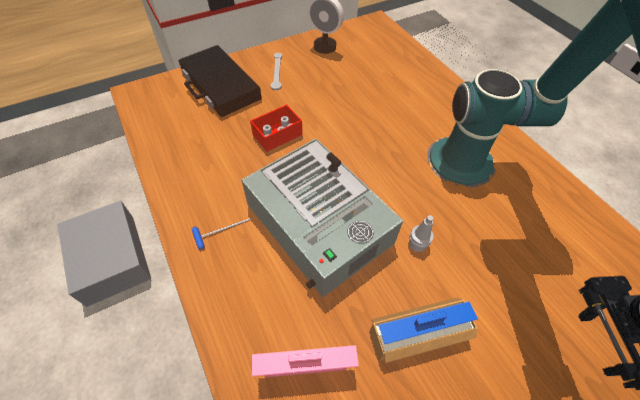

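View pics/side0.png

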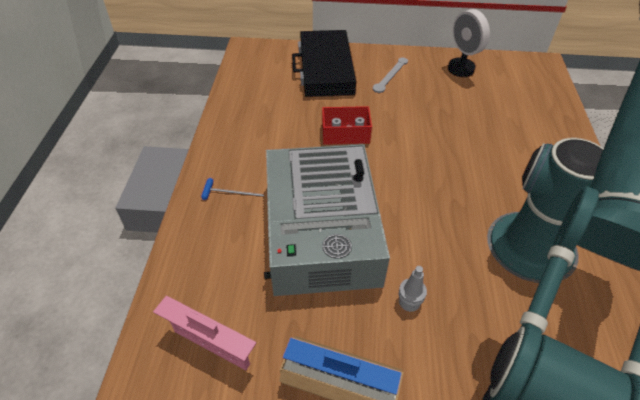

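The scene view shows the filter (blue cap) in the carton at about (428,325) and the pink decoy at (305,360). The box is centred near (322,212), with the slot near (338,222) and the T-grip near (334,162). The toolholder is at (422,235) and the bin at (277,127). The side view agrees: cap (342,365), grip (359,170), slot (325,226).

```bash
cat > h.py <<'E'
import numpy as np,cv2
from cell import bot
def plane(s,uv,z):
    uv=np.atleast_2d(np.asarray(uv,float)); E=np.asarray(s["extrinsics"])
    d=np.c_[(uv[:,0]-s["cx"])/s["fx"],(uv[:,1]-s["cy"])/s["fy"],np.ones(len(uv))]@E[:3,:3].T
    return E[:3,3]+d*((z-E[2,3])/d[:,2])[:,None]
def big(m):
    c,_=cv2.findContours(m.astype(np.uint8),cv2.RETR_EXTERNAL,cv2.CHAIN_APPROX_NONE)
    return max(c,key=cv2.contourArea)[:,0,:]
def rect(p):
    (c,wh,a)=cv2.minAreaRect((p[:,:2]*1000).astype(np.float32)); 
    if wh[0]<wh[1]: a+=90; wh=wh[::-1]
    a=(a+90)%180-90
    return np.round(c,1),np.round(wh,1),round(a,2)
E
python3 - <<'E'
from h import *
for n in ("scene","side"):
    s=dict(np.load(f"{n}0.npz")); im=s["pixels"]; h=cv2.cvtColor(im,cv2.COLOR_RGB2HSV)
    m=(h[...,0]>100)&(h[...,0]<125)&(h[...,1]>130)
    c=big(m); print(n,len(c),c.min(0),c.max(0),rect(plane(s,c,.108)))
    x,y,w,hh=(240,135,165,160) if n=="scene" else (255,140,140,155)
    g=im[y:y+hh,x:x+w,::-1]
    cv2.imwrite(f"pics/{n}crop.png",cv2.resize(g,None,fx=3.6,fy=3.6,interpolation=cv2.INTER_CUBIC))
    for p in [(338,222),(290,235),(375,215),(300,170)] if n=="scene" else [(325,226),(280,240),(300,160),(360,240)]: print(p,h[p[1],p[0]])
E
python3 -c "
import cv2,numpy as np
a=cv2.imread('pics/scenecrop.png')
cv2.imwrite('pics/scenecrop.png',a);print(a.shape)"
```

```text
scene 216 [379 302] [477 343] (array([488.3, 410.1]), array([230. ,  43.6]), -13.52)
(338, 222) [ 49  19 184]
(290, 235) [ 46  21 181]
(375, 215) [ 45  18 172]
(300, 170) [  5  17 179]
side 257 [284 339] [399 393] (array([489.7, 412. ]), array([228.8,  44. ]), -13.65)
(325, 226) [ 40   6 130]
(280, 240) [ 75  12 128]
(300, 160) [  0   0 108]
(360, 240) [ 77  14 132]
(576, 594, 3)
```

View pics/scenecrop.png

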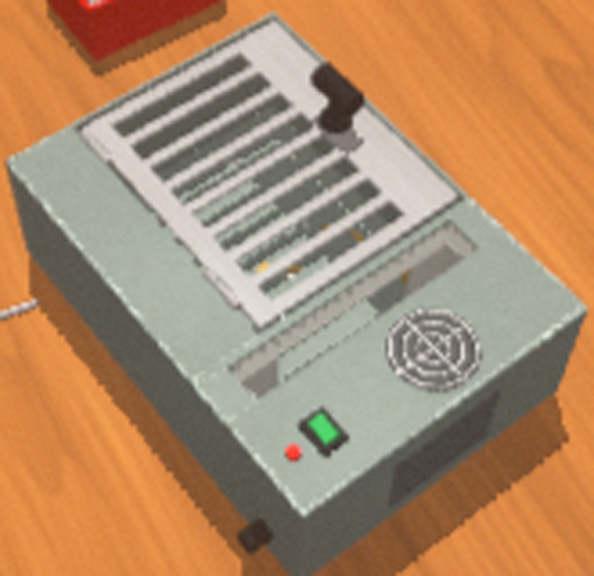

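View pics/sidecrop.png

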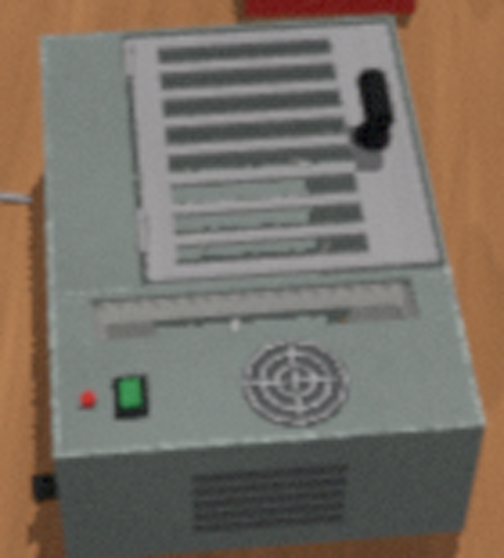

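The crops show the box-top corners and the slot mouth clearly, and the T-grip's bar at crop (337,88) in scene and (372,105) in side. I'm casting the four top corners to z=0.135.

```bash
python3 - <<'E'
from h import *
X=np.array([[135,-190],[-135,-190],[-135,190],[135,190]])/1000.
C={"scene":[(8,160),(272,14),(585,312),(303,515)],"side":[(42,38),(392,17),(482,422),(56,456)]}
O={"scene":(240,135),"side":(255,140)}
SL={"scene":[(228,370),(255,398),(448,225),(477,246)],"side":[(92,300),(106,338),(408,279),(417,318)]}
for n in C:
    s=dict(np.load(f"{n}0.npz")); f=lambda q:(np.array(q,float)+.5)/3.6-.5+O[n]
    P=plane(s,f(C[n]),.135)[:,:2]
    c=P.mean(0); A=P-c; th=np.arctan2((X[:,0]*A[:,1]-X[:,1]*A[:,0]).sum(),(X*A).sum())
    R=np.array([[np.cos(th),-np.sin(th)],[np.sin(th),np.cos(th)]])
    print(n,"c",c,"th",th,np.degrees(th),"res",np.round((P-c-X@R.T)*1000,1).tolist())
    print(" slot",c+R@[0,.085],"from corners",plane(s,f(SL[n]),.135).mean(0),"grip",c+R@[-.1,-.063],"hinge",c+R@[.07,-.063])
    print(" grip img",plane(s,f([(337,88) if n=="scene" else (372,100)]),.173))
    # bystander toolholder
    print(" th top",plane(s,[(430,218) if n=="scene" else (418,268)],.146))
E
```

```text
scene c [0.55871636 0.00296488] th 0.16829351430735215 9.642508089235815 res [[-2.8, 0.4], [2.7, 1.0], [2.6, 0.2], [-2.5, -1.6]]
 slot [0.54447885 0.086764  ] from corners [0.54415174 0.08562596 0.135     ] grip [ 0.47068167 -0.07589508] hinge [ 0.63827992 -0.04742004]
 grip img [[ 0.46966896 -0.07871134  0.173     ]]
 th top [[0.33076916 0.19820901 0.146     ]]
side c [0.55831818 0.00337792] th 0.1729457145197336 9.909059526855136 res [[-2.2, 2.4], [0.7, 2.6], [2.7, -2.8], [-1.2, -2.1]]
 slot [0.54369096 0.0871099 ] from corners [0.5423356  0.08643804 0.135     ] grip [ 0.47065131 -0.07589074] hinge [ 0.63811527 -0.04663632]
 grip img [[ 0.47319799 -0.07562713  0.173     ]]
 th top [[0.33272256 0.19623817 0.146     ]]
```

send_rows --hand '[0.088,0.088,0.088,0.088,0.088,0.088,0.088,0.088,0.06,0.06]' --travel '[[-0.034,-0.012,0],[-0.034,-0.012,0],[-0.034,-0.012,0],[-0.034,-0.012,0],[-0.034,-0.012,0],[-0.034,-0.012,0],[-0.034,-0.012,0],[-0.034,-0.012,0],[0,0,0],[0,0,0]]' --delta_rot '[[0,0,0],[0,0,0],[0,0,0],[0,0,0],[0,0,0],[0,0,0],[0,0,0],[0,0,0],[0,0,-0.0975],[0,0,-0.0975]]'

```text
t: 1.1
ee_pos: [0.4905, 0.4101, 0.238]
tcp_rot: [-0.37, -3.119, 0.001]
contact_force: [-0.9, 0.6, -0.0]
finger_gap: 0.0742
gripper_force: 0.0
```

```bash
cat >> h.py <<'E'
from scipy.spatial.transform import Rotation as Ro
def goto(p,phi,z):
    """print tool-axes travel to world (x,y,z), tool pointing down with y axis at phi deg"""
    st=bot.get_state(); R=Ro.from_rotvec(st["tcp_rot"]); M=R.as_matrix()
    cur=np.degrees(np.arctan2(M[1,1],M[0,1])); a=np.radians(phi)
    T=np.c_[[-np.sin(a),np.cos(a),0],[np.cos(a),np.sin(a),0],[0,0,-1]]
    print("t",round(st["t"],2),"pos",np.round(st["ee_pos"],4),"phi",round(cur,2),"F",np.round(st["contact_force"],1),"gap",round(st["finger_gap"],4),"gf",round(st["gripper_force"],1))
    print("travel now-axes",np.round(M.T@(np.r_[p,z]-st["ee_pos"]),4),"final-axes",np.round(T.T@(np.r_[p,z]-st["ee_pos"]),4),"rot",np.round((R.inv()*Ro.from_matrix(T)).as_rotvec(),4))
E
python3 - <<'E'
from h import *
s=bot.snapshot("wrist"); im=s["pixels"]; cv2.imwrite("pics/w1.png",im[:,:,::-1])
h=cv2.cvtColor(im,cv2.COLOR_RGB2HSV); m=(h[...,0]>100)&(h[...,0]<125)&(h[...,1]>130)
c=big(m); print(c.min(0),c.max(0),rect(plane(s,c,.108)))
goto((.489,.411),76.4,.112)
E
```

```text
[293  57] [343 289] (array([489.6, 408.6]), array([231.6,  44. ]), -13.59)
t 1.15 pos [0.4901 0.4105 0.238 ] phi 76.71 F [-0.2 -0.5  0.1] gap 0.0703 gf 0.0
travel now-axes [0.0011 0.0004 0.126 ] final-axes [0.0012 0.0003 0.126 ] rot [-0.001  -0.0008  0.0055]
```

View pics/w1.png

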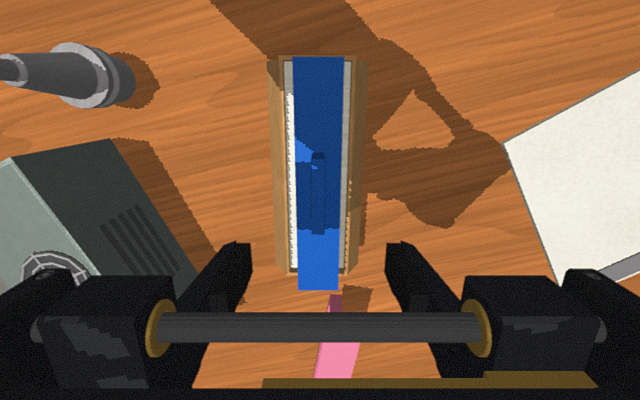

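The wrist view shows the cap spanning (293..343, 57..289), with its tab centred between the fingers. I can descend straight down.

send_rows --hand '[0.05,0.05,0.05,0.05,0.05,0.05,0,0,0,0]' --travel '[[0,0,0.03],[0,0,0.03],[0,0,0.03],[0,0,0.025],[0,0,0.011],[0,0,0],[0,0,0],[0,0,0],[0,0,0],[0,0,0]]' --delta_rot '[[0,0,0.005],[0,0,0],[0,0,0],[0,0,0],[0,0,0],[0,0,0],[0,0,0],[0,0,0],[0,0,0],[0,0,0]]' --squeeze 45

```text
t: 2.15
ee_pos: [0.4904, 0.4121, 0.1141]
tcp_rot: [0.38, 3.117, 0.002]
contact_force: [0.4, -0.1, 0.3]
finger_gap: 0.0198
gripper_force: 0.0
```

send_rows --hand '[0,0,0,0,0,0,0,0,0,0]' --travel '[[0,0,0],[0,0,0],[0,0,-0.01],[0,0,-0.03],[0,0,-0.03],[0,0,-0.03],[0,0,-0.03],[0,0,-0.03],[0,0,-0.03],[0,0,0]]' --delta_rot '[[0,0,0],[0,0,0],[0,0,0],[0,0,0],[0,0,0],[0,0,0],[0,0,0],[0,0,0],[0,0,0],[0,0,0]]'

```text
t: 3.15
ee_pos: [0.4916, 0.4131, 0.3083]
tcp_rot: [0.38, 3.112, 0.011]
contact_force: [0.9, 0.9, -2.4]
finger_gap: 0.0115
gripper_force: 44.9
```

```bash
python3 - <<'E'
from h import *
goto((.544,.0867),99.8,.31)
s=bot.snapshot("wrist"); cv2.imwrite("pics/w2.png",s["pixels"][:,:,::-1])
E
```

```text
t 3.15 pos [0.4916 0.4131 0.3083] phi 76.09 F [ 0.9  0.9 -2.4] gap 0.0115 gf 44.9
travel now-axes [-0.1294 -0.3042 -0.0033] final-axes [ 0.0039 -0.3306 -0.0017] rot [ 0.0062  0.0069 -0.4139]
```

send_rows --hand '[0,0,0,0,0,0,0,0]' --travel '[[0,0,0],[0,0,0],[0,0,0],[0,0,0],[0,0,0],[0,0,0],[0,-0.02,0],[0.001,-0.035,0]]' --delta_rot '[[0,0,-0.07],[0,0,-0.07],[0,0,-0.07],[0,0,-0.07],[0,0,-0.07],[0,0,-0.064],[0,0,0],[0,0,0]]'

```text
t: 4.0
ee_pos: [0.4969, 0.3569, 0.2994]
tcp_rot: [0.271, -3.126, 0.003]
contact_force: [1.3, 0.4, -3.1]
finger_gap: 0.0115
gripper_force: 44.9
```

send_rows --hand '[0,0,0,0,0,0,0,0,0,0]' --travel '[[0.001,-0.035,0],[0.001,-0.035,0],[0.001,-0.035,0],[0,-0.035,0],[0,-0.035,0],[0,-0.035,0],[0,-0.035,0],[0,-0.02,0],[0,-0.01,0],[0,0,0]]' --delta_rot '[[0,0,0],[0,0,0],[0,0,0],[0,0,0],[0,0,0],[0,0,0],[0,0,0],[0,0,0],[0,0,0],[0,0,0]]'

```text
t: 5.0
ee_pos: [0.5413, 0.0841, 0.3011]
tcp_rot: [0.264, -3.128, 0.0]
contact_force: [0.5, 1.3, -3.9]
finger_gap: 0.0115
gripper_force: 44.9
```

```bash
python3 - <<'E'
from h import *
goto((.544,.0867),99.8,.31)
st=bot.get_state()
zc=st["ee_pos"][2]-0.004+0.002
a=[]
for n in ("wrist","scene","side"):
    s=bot.snapshot(n); im=s["pixels"]; h=cv2.cvtColor(im,cv2.COLOR_RGB2HSV); m=(h[...,0]>100)&(h[...,0]<125)&(h[...,1]>130)
    c=big(m); print(n,c.min(0),c.max(0),rect(plane(s,c,zc)))
    a.append(im)
w=np.vstack([np.hstack([cv2.resize(a[0],(400,300)),a[1][100:400,220:620]]),cv2.resize(a[2][60:360,150:450],None,fx=1,fy=1) if 0 else np.hstack([a[2][50:350,150:550],a[2][50:350,150:550]*0])])
cv2.imwrite("pics/m3.png",w[:,:,::-1])
E
```

```text
t 5.0 pos [0.5413 0.0841 0.3011] phi 99.64 F [ 0.5  1.3 -3.9] gap 0.0115 gf 44.9
travel now-axes [-0.0031  0.0021 -0.0089] final-axes [-0.0031  0.0021 -0.0089] rot [-0.     -0.0025 -0.0028]
wrist [269  22] [366 311] (array([503.5,  76.8]), array([154.7,  43.8]), 9.68)
scene [300 175] [357 214] (array([588.3,  96.1]), array([135.9,  45.7]), 10.65)
side [274 169] [382 190] (array([541.4,  86.9]), array([228.1,  57.3]), 9.79)
```

View pics/m3.png

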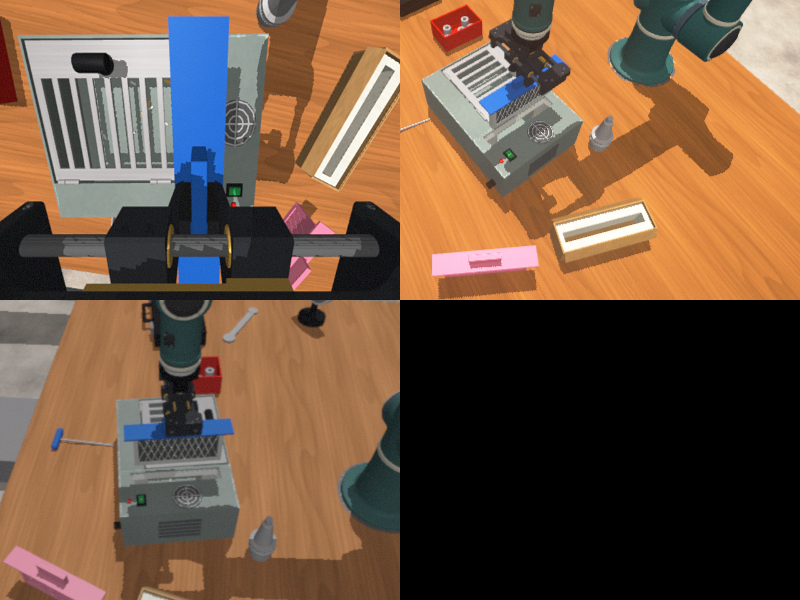

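The filter is held level (pitch under 0.5°) and aligned just over the slot. The carton is empty and nothing else was disturbed. Next: correct the xy offset and go down to just above the mouth.

send_rows --hand '[0,0,0,0,0,0]' --travel '[[-0.0028,0.002,0],[0,0,0.015],[0,0,0.015],[0,0,0.015],[0,0,0.005],[0,0,0]]' --delta_rot '[[0,0,-0.0028],[0,0,0],[0,0,0],[0,0,0],[0,0,0],[0,0,0]]'

```text
t: 5.75
ee_pos: [0.5432, 0.088, 0.2504]
tcp_rot: [0.273, -3.126, 0.0]
contact_force: [0.4, -0.4, -3.5]
finger_gap: 0.0115
gripper_force: 44.9
```

```bash
python3 - <<'E'
from h import *
goto((.5437,.0865),99.8,.235)
a=[bot.snapshot(n)["pixels"] for n in ("scene","side")]
f=lambda g:cv2.resize(g,None,fx=3,fy=3,interpolation=cv2.INTER_CUBIC)
cv2.imwrite("pics/m4.png",np.hstack([f(a[0][150:290,260:393]),f(a[1][150:290,260:393])])[:,:,::-1])
E
```

```text
t 5.75 pos [0.5432 0.088  0.2504] phi 99.98 F [ 0.4 -0.4 -3.5] gap 0.0115 gf 44.9
travel now-axes [-0.0003 -0.0016  0.0154] final-axes [-0.0002 -0.0016  0.0154] rot [ 0.0002 -0.0039  0.0031]
```

View pics/m4.png

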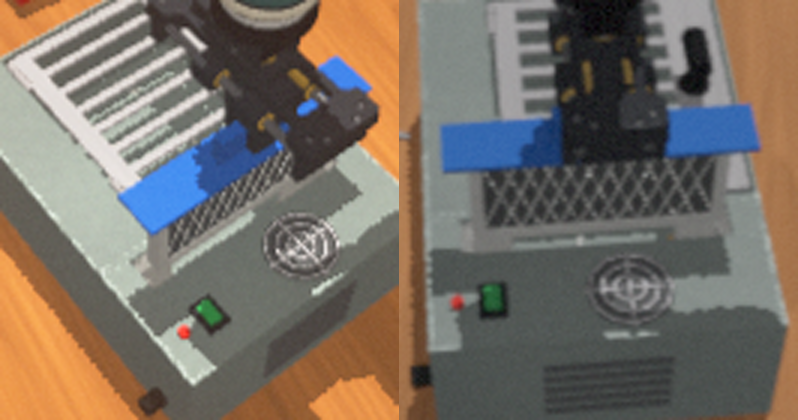

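Both views show the panel's lower edge over the slot mouth. I'll lower it while watching the force.

send_rows --hand '[0,0,0,0,0,0]' --travel '[[0,-0.001,0.008],[0,0,0.008],[0,0,0.007],[0,0,0.007],[0,0,0.005],[0,0,0]]' --delta_rot '[[0,0,0.003],[0,0,0],[0,0,0],[0,0,0],[0,0,0],[0,0,0]]'

```text
t: 6.45
ee_pos: [0.5439, 0.0871, 0.2164]
tcp_rot: [0.268, -3.128, 0.0]
contact_force: [-0.5, -0.6, -4.2]
finger_gap: 0.0115
gripper_force: 44.9
```

Lower edge is 28 mm down, inside the channel, with no resistance.

send_rows --hand '[0,0,0,0,0,0,0,0]' --travel '[[0,0,0.01],[0,0,0.01],[0,0,0.01],[0,0,0.01],[0,0,0.01],[0,0,0.008],[0,0,0.004],[0,0,0]]' --delta_rot '[[0,0,0],[0,0,0],[0,0,0],[0,0,0],[0,0,0],[0,0,0],[0,0,0],[0,0,0]]'

```text
t: 7.25
ee_pos: [0.5441, 0.087, 0.1548]
tcp_rot: [0.268, -3.129, 0.0]
contact_force: [-0.8, -0.2, -3.5]
finger_gap: 0.012
gripper_force: 44.9
```

send_rows --hand '[0,0,0,0]' --travel '[[0,0,0.004],[0,0,0.003],[0,0,0.002],[0,0,0]]' --delta_rot '[[0,0,0],[0,0,0],[0,0,0],[0,0,0]]'

```text
t: 7.65
ee_pos: [0.5445, 0.0871, 0.1465]
tcp_rot: [0.268, -3.13, 0.0]
contact_force: [0.1, -1.3, -4.4]
finger_gap: 0.0115
gripper_force: 44.9
```

send_rows --hand '[0,0,0,0]' --travel '[[0,0,0.001],[0,0,0.001],[0,0,0.001],[0,0,0]]' --delta_rot '[[0,0,0],[0,0,0],[0,0,0],[0,0,0]]'

```text
t: 8.05
ee_pos: [0.5449, 0.0871, 0.1445]
tcp_rot: [-0.268, 3.13, -0.0]
contact_force: [-2.0, -1.8, 1.6]
finger_gap: 0.0114
gripper_force: 44.9
```

send_rows --hand '[0,0,0.04,0.04,0.04,0.04,0.04]' --travel '[[0,0,0.001],[0,0,0],[0,0,0],[0,0,0],[0,0,0],[0,0,-0.002],[0,0,-0.002]]' --delta_rot '[[0,0,0],[0,0,0],[0,0,0],[0,0,0],[0,0,0],[0,0,0],[0,0,0]]'

```text
t: 8.75
ee_pos: [0.5446, 0.0872, 0.1466]
tcp_rot: [0.268, -3.13, -0.0]
contact_force: [0.2, -0.4, 0.9]
finger_gap: 0.0398
gripper_force: 0.0
```

send_rows --hand '[0.04,0.04,0.04,0.04,0.04,0.04,0.04]' --travel '[[0,0,-0.015],[0,0,-0.03],[0,0,-0.03],[0,0,-0.03],[0,0,-0.03],[0,0,-0.02],[0,0,0]]' --delta_rot '[[0,0,0],[0,0,0],[0,0,0],[0,0,0],[0,0,0],[0,0,0],[0,0,0]]'

```text
t: 9.45
ee_pos: [0.5468, 0.0874, 0.3071]
tcp_rot: [-0.268, 3.122, 0.0]
contact_force: [0.9, -1.3, -0.3]
finger_gap: 0.0401
gripper_force: 0.0
```

```bash
python3 - <<'E'
from h import *
goto((.471,-.076),99.8,.30)
a=[]
for n in ("wrist","scene","side"):
    s=bot.snapshot(n); im=s["pixels"]; h=cv2.cvtColor(im,cv2.COLOR_RGB2HSV); m=(h[...,0]>100)&(h[...,0]<125)&(h[...,1]>130)
    c=big(m); print(n,c.min(0),c.max(0),rect(plane(s,c,.139)));a.append(im)
    if n=="wrist":
        m=(im.max(2)<45); b=m.copy(); b[200:]=0; k=big(b); print(k.min(0),k.max(0),plane(s,k,.173).mean(0))
cv2.imwrite("pics/m5.png",np.hstack([cv2.resize(a[0],(480,300)),a[2][100:400,190:500]])[:,:,::-1])
E
```

```text
t 9.45 pos [0.5468 0.0874 0.3071] phi 99.8 F [ 0.9 -1.3 -0.3] gap 0.0401 gf 0.0
travel now-axes [ 0.1026 -0.1481  0.0063] final-axes [ 0.1025 -0.1481  0.0071] rot [-0.0005  0.0086 -0.0001]
wrist [296  59] [340 268] (array([545.3,  86.1]), array([232.1,  44.1]), 9.81)
[114  62] [180  91] [ 0.47208178 -0.07818217  0.173     ]
scene [300 193] [376 248] (array([543.8,  87.9]), array([230.7,  45. ]), 9.88)
side [277 215] [374 236] (array([544.2,  85.9]), array([229.4,  51.9]), 10.2)
```

View pics/m5.png

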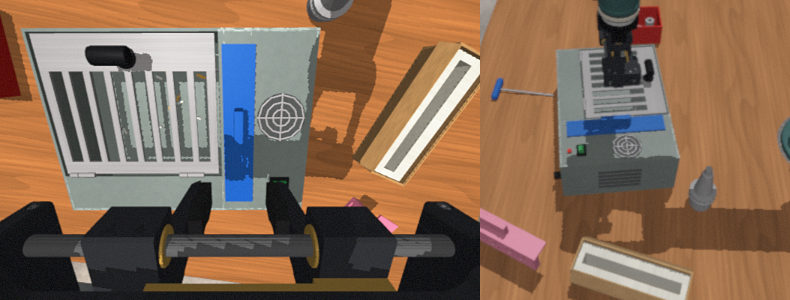

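The filter is home: all three views put the cap at (0.544, 0.087), z 0.139, within about 1 mm of the slot. The T-grip at wrist (147,76) matches the prediction (0.471, -0.076). Its bar runs along box y, so I'll keep the same tool yaw and grip it by its flat ends.

send_rows --hand '[0.075,0.075,0.075,0.075,0.075,0.075,0.075,0.075,0.075]' --travel '[[0.0205,-0.0296,0],[0.0205,-0.0296,0],[0.0205,-0.0296,0],[0.0205,-0.0296,0],[0.0205,-0.0296,0],[0,0,0],[0,0,0.03],[0,0,0.03],[0,0,0]]' --delta_rot '[[0,0,0],[0,0,0],[0,0,0],[0,0,0],[0,0,0],[0,0,0],[0,0,0],[0,0,0],[0,0,0]]'

```text
t: 10.5
ee_pos: [0.4651, -0.0748, 0.2359]
tcp_rot: [0.267, -3.12, -0.006]
contact_force: [0.1, -0.1, -1.1]
finger_gap: 0.0754
gripper_force: 0.0
```

```bash
python3 - <<'E'
from h import *
goto((.4711,-.0761),99.8,.154)
s=bot.snapshot("wrist"); im=s["pixels"]; cv2.imwrite("pics/w6.png",im[:,:,::-1])
E
```

```text
t 10.5 pos [ 0.4651 -0.0748  0.2359] phi 99.79 F [ 0.1 -0.1 -1.1] gap 0.0754 gf 0.0
travel now-axes [-0.0065 -0.0026  0.0818] final-axes [-0.0057 -0.0023  0.0819] rot [ 0.0045 -0.01   -0.0001]
```

View pics/w6.png

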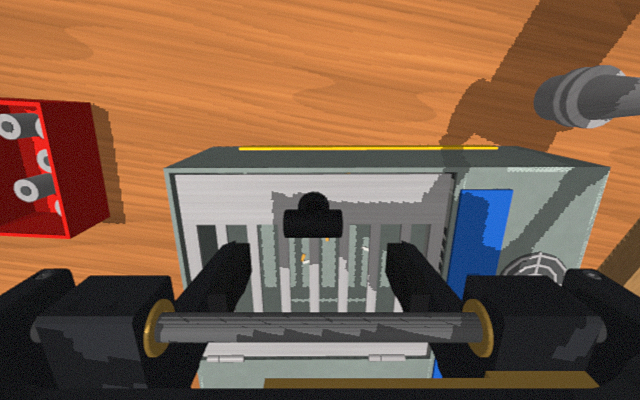

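The wrist view shows the T-bar at (284..342, 210..237), centred between the open fingers. Going down onto it.

send_rows --hand '[0.075,0.075,0.075,0.075,0.075,0,0,0,0,0]' --travel '[[-0.006,-0.0025,0.02],[0,0,0.025],[0,0,0.025],[0,0,0.011],[0,0,0],[0,0,0],[0,0,0],[0,0,0],[0,0,0],[0,0,0]]' --delta_rot '[[0.004,-0.009,0],[0,0,0],[0,0,0],[0,0,0],[0,0,0],[0,0,0],[0,0,0],[0,0,0],[0,0,0],[0,0,0]]' --squeeze 35

```text
t: 11.55
ee_pos: [0.4762, -0.0768, 0.1617]
tcp_rot: [-0.266, 3.119, -0.002]
contact_force: [-1.1, 4.8, 4.2]
finger_gap: 0.0439
gripper_force: 35.0
```

```bash
python3 - <<'E'
from h import *
goto((.4711,-.0761),99.8,.154)
# arc: displacements in tool axes (x tool = -box x), from shut
r=np.hypot(.17,.038);a0=np.arctan2(.038,.17)
p=[]
for g in np.radians([0,6,12,18,24,30,36,42,48,54,60]): p.append([r*np.cos(a0+g),-r*np.sin(a0+g)])
print(np.round(np.diff(p,axis=0)*1000,1).tolist())
E
```

```text
t 11.55 pos [ 0.4762 -0.0768  0.1617] phi 99.76 F [-1.1  4.8  4.2] gap 0.0439 gf 35.0
travel now-axes [0.005  0.0016 0.0077] final-axes [0.0049 0.0016 0.0077] rot [-0.0023  0.0107 -0.0007]
[[-4.9, -17.6], [-6.7, -17.0], [-8.4, -16.2], [-10.1, -15.2], [-11.6, -14.0], [-13.0, -12.8], [-14.3, -11.3], [-15.4, -9.8], [-16.3, -8.1], [-17.1, -6.4]]
```

The pads gripped the bar 8 mm high and 5 mm to the rear. I'll open and regrip it centred.

send_rows --hand '[0.065,0.065,0.065,0.065,0.065,0.065]' --travel '[[0,0,0],[0,0,0],[0,0,0],[0.004,0.001,0.004],[0,0,0.003],[0,0,0]]' --delta_rot '[[0,0,0],[0,0,0],[0,0,0],[0,0.01,0],[0,0,0],[0,0,0]]'

```text
t: 12.15
ee_pos: [0.471, -0.0774, 0.1527]
tcp_rot: [0.268, -3.128, 0.006]
contact_force: [0.3, 0.5, -0.2]
finger_gap: 0.0653
gripper_force: 0.0
```

```bash
python3 - <<'E'
from h import *
goto((.4711,-.0761),99.8,.154)
E
```

```text
t 12.15 pos [ 0.471  -0.0774  0.1527] phi 99.8 F [ 0.3  0.5 -0.2] gap 0.0653 gf 0.0
travel now-axes [-0.0003  0.0012 -0.0013] final-axes [-0.0004  0.0012 -0.0013] rot [-0.0035 -0.0026 -0.    ]
```

send_rows --hand '[0,0,0,0,0,0,0]' --travel '[[0,0.001,0],[0,0,0],[0,0,0],[0,0,0],[-0.001,0,-0.004],[-0.0015,0,-0.005],[0,0,0]]' --delta_rot '[[0,0,0],[0,0,0],[0,0,0],[0,0,0],[0,0,0],[0,0,0],[0,0,0]]'

```text
t: 12.85
ee_pos: [0.4737, -0.0773, 0.1626]
tcp_rot: [0.269, -3.128, 0.01]
contact_force: [0.4, -5.2, -4.9]
finger_gap: 0.0437
gripper_force: 35.0
```

send_rows --hand '[0,0,0,0,0,0,0,0,0,0]' --travel '[[-0.0025,0,-0.0086],[-0.0033,0,-0.0085],[-0.0034,0,-0.0085],[-0.0042,0,-0.0081],[-0.0042,0,-0.0081],[-0.005,0,-0.0076],[-0.005,0,-0.0076],[-0.0058,0,-0.007],[-0.0058,0,-0.007],[0,0,0]]' --delta_rot '[[0,0,0],[0,0,0],[0,0,0],[0,0,0],[0,0,0],[0,0,0],[0,0,0],[0,0,0],[0,0,0],[0,0,0]]'

```text
t: 13.85
ee_pos: [0.5117, -0.0706, 0.2339]
tcp_rot: [0.268, -3.126, 0.011]
contact_force: [-4.5, -6.9, -0.4]
finger_gap: 0.0435
gripper_force: 35.0
```

```bash
cat >> h.py <<'E'
def grate():
    st=bot.get_state(); M=Ro.from_rotvec(st["tcp_rot"]).as_matrix(); g=st["ee_pos"]-.019*M[:,2]
    th=np.radians(9.85); c,s=np.cos(th),np.sin(th); hx=np.array([.5443,.0868])+[c*.07+s*.148,s*.07-c*.148]
    d=g[:2]-hx; bx=c*d[0]+s*d[1]; z=g[2]-.135
    print("r",np.hypot(bx,z),"angle deg",np.degrees(np.arctan2(z,-bx)-np.arctan2(.038,.17)),"lateral",-s*d[0]+c*d[1],"qd",np.abs(st["qd"]).max())
E
python3 - <<'E'
from h import *
grate(); goto((.4711,-.0761),99.8,.154)
E
```

```text
r 0.1746989599146073 angle deg 29.832500208000784 lateral -0.0013802366008890989 qd 0.021533623843783864
t 13.85 pos [ 0.5117 -0.0706  0.2339] phi 99.81 F [-4.5 -6.9 -0.4] gap 0.0435 gf 35.0
travel now-axes [0.0406 0.002  0.08  ] final-axes [0.041  0.0015 0.0799] rot [-0.0065 -0.0045  0.0002]
```

Angle is about 30° and the radius matches. Continuing to 60°.

send_rows --hand '[0,0,0,0,0,0,0,0,0,0]' --travel '[[-0.0065,0,-0.0064],[-0.0065,0,-0.0064],[-0.0071,0,-0.0057],[-0.0072,0,-0.0056],[-0.0077,0,-0.0049],[-0.0077,0,-0.0049],[-0.0081,0,-0.0041],[-0.0082,0,-0.004],[-0.0085,0,-0.0032],[-0.0086,0,-0.0032]]' --delta_rot '[[0,0,0],[0,0,0],[0,0,0],[0,0,0],[0,0,0],[0,0,0],[0,0,0],[0,0,0],[0,0,0],[0,0,0]]'

```text
t: 14.85
ee_pos: [0.5867, -0.0575, 0.2824]
tcp_rot: [0.267, -3.127, 0.011]
contact_force: [-3.9, -5.7, 1.3]
finger_gap: 0.0438
gripper_force: 35.0
```

send_rows --hand '[0,0,0,0,0]' --travel '[[0,0,0],[0,0,0],[0,0,0],[0,0,0],[0,0,0]]' --delta_rot '[[0,0,0],[0,0,0],[0,0,0],[0,0,0],[0,0,0]]'

```text
t: 15.35
ee_pos: [0.5869, -0.0575, 0.2824]
tcp_rot: [0.268, -3.128, 0.011]
contact_force: [-2.9, -5.5, 4.1]
finger_gap: 0.0433
gripper_force: 35.0
```

```bash
python3 - <<'E'
from h import *
grate(); goto((.4711,-.0761),99.8,.154)
a=[]
for n in ("scene","side"):
    s=bot.snapshot(n); im=s["pixels"]; h=cv2.cvtColor(im,cv2.COLOR_RGB2HSV); m=(h[...,0]>100)&(h[...,0]<125)&(h[...,1]>130)
    c=big(m); print(n,rect(plane(s,c,.139)));a.append(im)
cv2.imwrite("pics/m7.png",np.hstack([a[0][60:360,150:550],a[1][60:360,150:550]])[:,:,::-1])
E
```

```text
r 0.17450778597250624 angle deg 59.82845609864809 lateral -0.0013225516128062727 qd 0.0015386908353147671
t 15.35 pos [ 0.5869 -0.0575  0.2824] phi 99.78 F [-2.9 -5.5  4.1] gap 0.0433 gf 35.0
travel now-axes [0.1169 0.0022 0.1287] final-axes [0.1173 0.0014 0.1284] rot [-0.0065 -0.0026 -0.0004]
scene (array([543.8,  87.6]), array([230.4,  45.2]), 9.76)
side (array([544.3,  85.4]), array([229.3,  53.2]), 9.91)
```

View pics/m7.png

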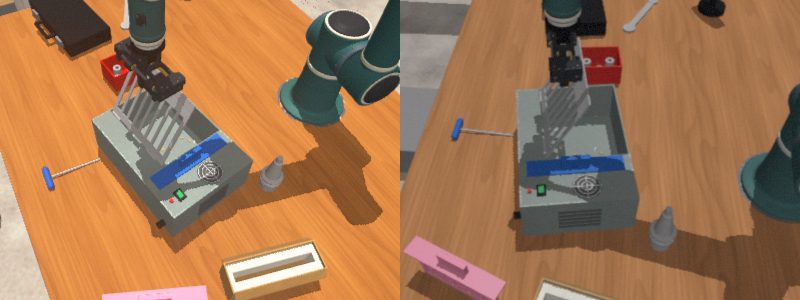

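The grate stands at about 60° in the fingers and is still. The filter is home at (190,160) in the left view, and the bin, toolholder and hex key haven't moved. Handing in.

```bash
python3 -c "
from cell import bot
print(bot.finish_job())"
```

```text
the job is handed in; nothing more can be done
None
```

The filter is seated in its slot and released, and the gripper is holding the grate still at about 60° (59.8° measured); the job is handed in, but the hand-in gave no verdict.

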